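# Check a gear reducer's oil with its dipstick

### The arm

A 6-joint arm with a two-finger parallel gripper is mounted at the origin on a cart in front of the work surface, level with it; the furniture and walls round the work are solid. World frame = base frame: x ahead of the robot, y to its left, z up, the work surface at z = 0. Lengths are in m, angles in rad, forces in N, time in s.
With the tool pointing down it reaches from about 0.35 to 0.975 m from the base axis. Payload 4.9 kg.
Tool frame: the origin (TCP) lies between the finger pads; the fingertips stand 19 mm ahead of it and the grasp point (between the pads) is the TCP; z points along the fingers, y is the line along which they close (so a half turn about z gives the same grasp; the last joint's range is limited). The gripper opens to 85 mm and grips with 20 to 120 N. Pads are 22 mm wide; open, the fingers measure 114 mm over their backs; the gripper's body (76 mm by 85 mm) begins 54 mm behind the grasp point. The pads swing forward as they close: fully open they stand 13 mm farther back than shut.
Start: joints at [1.064, 0.053, 1.613, -0, 1.476, -0.119], TCP at [0.236, 0.579, 0.25] pointing down, gripper open.
Joint ranges: [-3.01, 3.01], [-1.01, 2.22], [0.06, 2.58], [-1.02, 4.17], [0.09, 2.62], [-3.14, 3.14]. Speed limits (rad/s): [2.57, 2.57, 3.14, 3.14, 3.14, 3.14].

### API

Orientations are given as a rotation vector (axis times angle).
In Python, from station import ctrl gives the robot as it stands. The module is installed in compiled form; this text tells all that it offers.
- The arm moves only by the tool servo_tool, never from a script. Its argument "increments" is a list that holds one entry, the list of rows, each a list of 5 numbers: the finger opening in cm, from 0 to 8.54, then the shift along the tool's x, y, z in cm, then the turn about the tool's z in degrees. A call has 1 to 5 rows; each row is the pose to reach, as a shift and turn from the pose commanded when the call began, along the tool's axes at that moment; what a row does not reach only later rows make up. A row lasts 1/10 s, in which the tool goes at most 50 mm and 8.59 degrees, less where a joint would pass 70% of its speed; a pose out of reach is approached as far as the arm can. A call with a gripper value outside its range is refused whole. The fingers move at their own pace and stop on an object; "newtons" is the grip in N (left out, the last holds). Time passes only in rows, so rows that repeat a pose let the fingers close. It gives the time, the measured TCP pose, the force, the opening and the grip force at its end, in the units of the state.
- ctrl.get_obs(): the state, without advancing time (a new reading comes with each control period).
- ctrl.get_image(name): name is "side" or "top" or "wrist"; returns a dict with "img" (420x560x3 uint8, red, green, blue), "fx", "fy", "cx", "cy" (pixels), "rvec" (rotation vector, rad) and "tvec" (3), from world to camera coordinates, as OpenCV has them; the wrist camera has in their place "mount" (4x4, takes a point from camera to tool coordinates, whose origin is the TCP and whose axes are the flange's). Camera axes: x right, y down, z forward; pixel columns grow to the right and rows downward; lengths in m; the calibration is good to about 2 mm. The wrist camera is an equidistant fisheye: a pixel r from the principal point sees the ray r / f radians off the axis. A picture is of the moment at which its call begins: read the wrist's pose just before it. There is no depth.
- ctrl.finish_job(): hands the job in; it is judged then, once.
The state is a dict: "t": time; "q": joint angles; "dq": joint speeds; "effort": joint torques, N m; "tool_pos": TCP position; "tool_rot": TCP orientation; "contact_force": force on the tool from outside, world axes, zero at the start; "wrist_torque": the same for the moment, N m; "opening": finger opening in m; "grip_force": force on a finger pad.
Only numpy, scipy, OpenCV 4.12 (cv2) and the standard library are available. Lean on these libraries where they do the work, as an engineer would, in place of code of your own. Each camera call takes 0.05 s, during which the arm holds its last target. There are 200 camera calls.

### The job

Take the dipstick from its rest, push it down the slanting guide tube of the small grey gear reducer until its collar stops on the tube's mouth, without forcing it, and draw it right out again. Then present it for reading: finish still holding it, level and still, with its tip over the middle of the round steel dish and about 10 to 15 cm above the cabinet top. Leave the dish and the other things where they are.

Things in the scene. Friction and masses are not known exactly. Their poses are not given: they have to be found in the camera images.
- dipstick: Loose dipstick, 90 g, 184 mm long. Origin: centre of the collar's front face, on the rod axis; own x runs along the rod to the tip. Round steel rod 8 mm thick, 110 mm long, in front; collar 30 mm across, 6 mm thick; behind it a black handle 50 mm long, then a square steel tail 10 x 10 x 18 mm. It starts level in the rest, axis 55 mm above the cabinet top, own z up.
- stick_grip (a point): Centre of the dipstick's black flat-sided handle, 31 mm behind the collar's front face. The handle is 50 mm long (along the rod), 16 mm wide (own y, the way to pinch it) and 28 mm high (own z), free on both sides in the rest. Axes as the dipstick's.
- stick_tip (a point): Rounded end of the dipstick's rod, 110 mm in front of the collar's front face, with two dark rings just behind it. Axes as the dipstick's.
- tube_mouth (a point): Centre of the guide tube's flared rim, on its axis, 117 mm above the cabinet top. Own z points out of the tube, 30 degrees above level; the dipstick enters along -z. Tube 86 mm long, 14 mm bore; the last 14 mm flare to 22 mm inside, 29 mm outside. Free for all 110 mm of the rod; home, the collar rests on the rim.
- gearbox: Small grey gear reducer, fixed to the cabinet top. Origin: centre of its underside. Foot 130 x 140 mm, housing 112 x 132 mm, 96 mm high with the bolts. Its guide tube leaves the side that faces own -y, the mouth 137 mm from the origin along own -y; an output shaft stub is on the +y side.
- rest: Fixed dark steel rest. Origin: centre of its underside; own x is where the dipstick's tip points at the start. Foot 176 x 60 x 6 mm; two uprights 44 mm wide and 61 mm high, 70 mm ahead of and 66 mm behind the origin, with notches open at the top holding rod and tail; the dipstick lifts straight up out of them.
- drip_dish: Loose round shallow steel dish, 125 mm across, 26 mm high, a few small studs on its floor. Origin: centre of its underside.
- bearing: Loose ball bearing, 52 mm across, 15 mm high, lying flat; origin: centre of its underside. To be left alone.
- wrench: Loose combination wrench, 160 x 34 x 8 mm, lying flat, long along own y; origin: centre of its underside. To be left alone.
- tin: Loose small round tin, 59 mm across, 37 mm high; origin: centre of its underside. To be left alone.
Things that resemble listed ones, but are neither listed nor needed, are in the scene too. There is more than one size of the drip_dish; the job needs the smaller.

How it is judged:
By the outcome, as a careful person would: the job done as asked, in the order asked, and still so for the second after the job is handed in, while the arm keeps its last pose, push and grip.
It also fails if it takes over 54 s, if anything falls off the work surface, if the arm or the gripper's body presses on something with over 40 N, if the wrist force passes 120 N, or if a joint passes its speed limit or range.

## Working session

There is one attempt and no reset: what is moved stays moved. The work goes in short steps, Python scripts to look and compute and a tool call to move; the robot and the scene stay as the last step left them, time stands still between calls to the robot, and variables do not carry over. Pictures are saved under pics/ and viewed, at most 10 in all, crops included, and the job is handed in when it is done.

Besides the shell and the picture viewer there is one more tool, called after "Request:" as a command line: name --argument value ..., lists and objects as JSON in quotes. servo_tool: Moves the arm, as the interface text tells. Its arguments: {"type":"object","properties":{"increments":{"type":"array"},"newtons":{"type":"number"}},"required":["increments"]}

```bash
mkdir -p pics; cat > h.py <<'E'
import numpy as np, cv2
from scipy.spatial.transform import Rotation as R
from station import ctrl
def grab(n,f):
    o=ctrl.get_obs(); d=ctrl.get_image(n); cv2.imwrite(f'pics/{f}.png',d['img'][:,:,::-1])
    np.save(f'pics/{f}.npy',{'o':o,'d':d},allow_pickle=True); return d
def load(f): return np.load(f'pics/{f}.npy',allow_pickle=True).item()
def ray(f,u,v):
    s=load(f);d=s['d'];o=s['o']
    x=(u-d['cx'])/d['fx'];y=(v-d['cy'])/d['fy']
    if 'mount' in d:
        r=np.hypot(x,y);a=np.array([x/r*np.sin(r),y/r*np.sin(r),np.cos(r)])
        M=np.array(d['mount']);T=R.from_rotvec(o['tool_rot']).as_matrix()
        return T@M[:3,3]+o['tool_pos'],T@M[:3,:3]@a
    C=R.from_rotvec(np.ravel(d['rvec'])).as_matrix();t=np.ravel(d['tvec'])
    return -C.T@t,C.T@np.array([x,y,1])
def at(f,u,v,z):
    p,a=ray(f,u,v);return (p+a*(z-p[2])/a[2]).round(4)
def proj(f,P):
    s=load(f);d=s['d'];o=s['o'];P=np.atleast_2d(P)
    if 'mount' in d:
        M=np.array(d['mount']);T=R.from_rotvec(o['tool_rot']).as_matrix()
        c=((P-o['tool_pos'])@T-M[:3,3])@M[:3,:3]
        r=np.hypot(c[:,0],c[:,1]);th=np.arctan2(r,c[:,2])
        return np.c_[d['cx']+d['fx']*th*c[:,0]/r,d['cy']+d['fy']*th*c[:,1]/r].round(1)
    C=R.from_rotvec(np.ravel(d['rvec'])).as_matrix();c=P@C.T+np.ravel(d['tvec'])
    return np.c_[d['cx']+d['fx']*c[:,0]/c[:,2],d['cy']+d['fy']*c[:,1]/c[:,2]].round(1)
E
python3 - <<'E'
from h import *
for n in('top','side','wrist'):
    d=grab(n,n+'0')
im=np.vstack([cv2.imread('pics/top0.png')]);cv2.imwrite('pics/a.png',cv2.resize(im,(800,600),interpolation=cv2.INTER_CUBIC))
im=np.hstack([cv2.resize(cv2.imread(f'pics/{n}0.png'),(400,300)) for n in('side','wrist')]);cv2.imwrite('pics/b.png',im)
o=ctrl.get_obs();print(o['tool_pos'],R.from_rotvec(o['tool_rot']).as_matrix().round(3),o['contact_force'],o['t'])
E
```

```text
[0.2361124  0.57819184 0.24933357] [[-0.926  0.378 -0.001]
 [ 0.378  0.926 -0.001]
 [ 0.    -0.002 -1.   ]] [ 0.21709695 -0.05842769  0.12481271] 0.15
```

View pics/a.png

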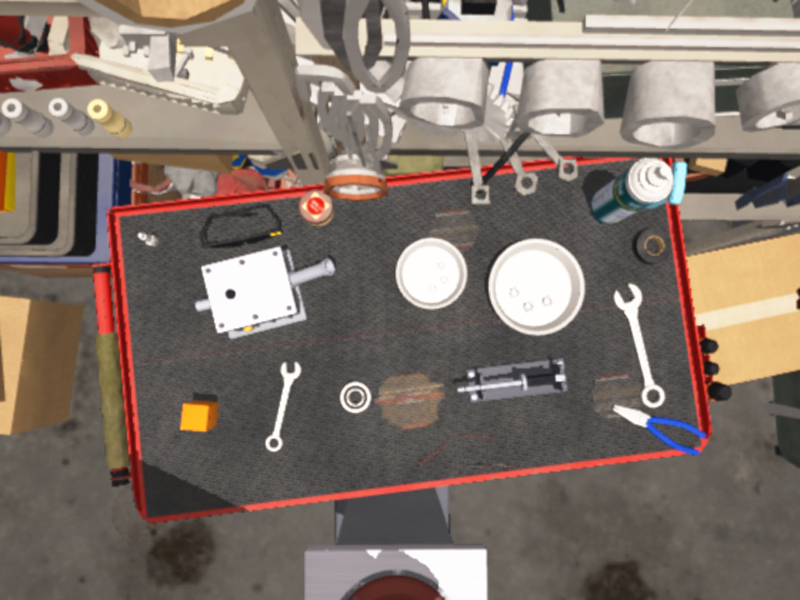

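View pics/b.png

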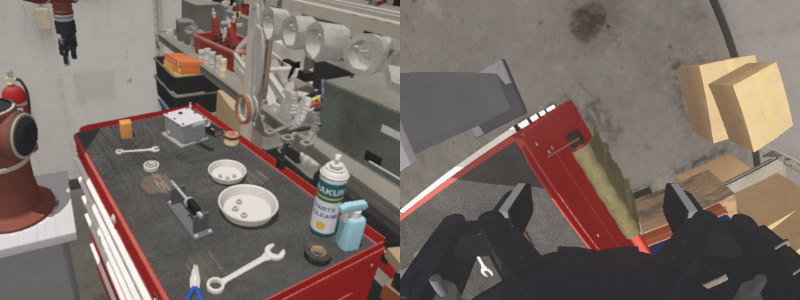

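```bash
python3 - <<'E'
from h import *
k=.7
def a(n,u,v,z): print(n,at('top0',u*k,v*k,z))
d=load('top0')['d'];print('cam',ray('top0',1,1)[0],d['fx'])
a('tip',457,385,.055);a('collar?',525,381,.055);a('tail',566,375,.055)
a('mouth',331,267,.117);a('gear top',249,290,.09)
for c in((202,268),(288,247),(302,313),(219,333)):a('gtop',*c,.09)
a('dishL',396,272,.026);a('dishR',467,272,.026);a('dish c',431,273,.026);a('bigL',489,286,.026);a('bigR',585,286,.026);a('bearing',356,397,.015);a('tin?',316,207,.03)
im=cv2.imread('pics/top0.png')
c=np.hstack([cv2.resize(im[240:290,310:405],None,fx=5,fy=5,interpolation=2)[:250,:475], cv2.resize(im[160:210,190:255],None,fx=5,fy=5,interpolation=2)[:250,:325]])
s=cv2.imread('pics/side0.png'); 
c2=np.hstack([cv2.resize(s[240:340,220:310],None,fx=3.3,fy=3.3,interpolation=2)[:330,:297],cv2.resize(s[140:220,220:330],None,fx=4.1,fy=4.1,interpolation=2)[:328,:451]])
o=np.zeros((600,800,3),np.uint8);o[:250,:800]=c[:,:800];o[260:590,:297]=c2[:330,:297] if c2.shape[0]>=330 else 0;cv2.imwrite('pics/c.png',o) if 0 else None
E
python3 - <<'E'
import cv2,numpy as np
im=cv2.imread('pics/top0.png');s=cv2.imread('pics/side0.png')
o=np.zeros((600,800,3),np.uint8)
def put(src,u,v,w,h,f,x,y):
    r=cv2.resize(src[v:v+h,u:u+w],(w*f,h*f),interpolation=2);o[y:y+h*f,x:x+w*f]=r
put(im,312,240,92,50,5,0,0);put(im,190,160,66,50,5,465,0)
put(s,226,240,80,85,4,0,255);put(s,220,140,110,80,4,330,255)
cv2.imwrite('pics/c.png',o)
E
```

```text
cam [0.5114078  0.01439366 1.06230096] 415.68338048694454
tip [ 0.4387 -0.1033  0.055 ]
collar? [ 0.4455 -0.2191  0.055 ]
tail [ 0.4556 -0.2893  0.055 ]
mouth [0.6304 0.105  0.117 ]
gear top [0.5953 0.2406 0.09  ]
gtop [0.631  0.3174 0.09  ]
gtop [0.6664 0.1783 0.09  ]
gtop [0.558 0.154 0.09 ]
gtop [0.5251 0.2877 0.09  ]
dishL [ 6.337e-01 -1.000e-04  2.600e-02]
dishR [ 0.6343 -0.1251  0.026 ]
dish c [ 0.6322 -0.0616  0.026 ]
bigL [ 0.6098 -0.1638  0.026 ]
bigR [ 0.6105 -0.3342  0.026 ]
bearing [0.415 0.069 0.015]
tin? [0.747  0.1405 0.03  ]Traceback (most recent call last):
  File "<stdin>", line 12, in <module>
    return _nx.concatenate(arrs, 1, dtype=dtype, casting=casting)
           ~~~~~~~~~~~~~~~^^^^^^^^^^^^^^^^^^^^^^^^^^^^^^^^^^^^^^^
ValueError: all the input array dimensions except for the concatenation axis must match exactly, but along dimension 0, the array at index 0 has size 330 and the array at index 1 has size 328
```

View pics/c.png

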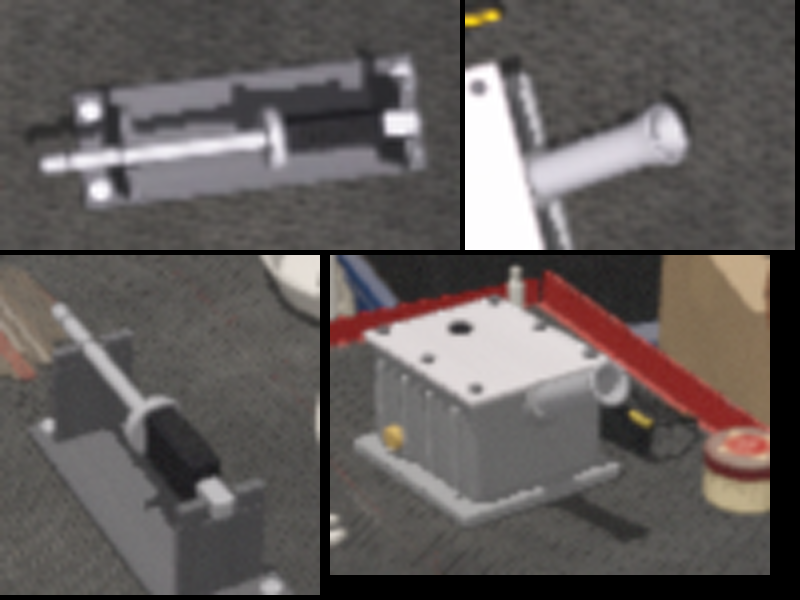

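Top view: dipstick from tip (320.6,273) to tail (395.6,265) full-res pixels. The mouth is at (230.6,186.4) in top and about (290,172) in side, and the small dish is at (302,191).

```bash
python3 - <<'E'
from h import *
tip=at('top0',320.6,273,.055);tail=at('top0',395.6,264.8,.057);col=at('top0',366,267.9,.055)
d=(tip-tail)[:2];L=np.hypot(*d);d/=L;print('stick',tip,col,tail,L,d)
print('grip from tip',tip[:2]-.141*d,'from tail',tail[:2]+.043*d,'from collar',col[:2]-.031*d)
p,a=ray('top0',230.6,186.4);q,b=ray('side0',290,172)
A=np.c_[a,-b];s=np.linalg.lstsq(A,q-p,rcond=None)[0];print('mouth tri',p+a*s[0],q+b*s[1],'top',at('top0',230.6,186.4,.117))
print(proj('side0',np.r_[tip[:2],.055]),'side tip seen',226+62/4,240+(313-255)/4)
# dish circle
im=load('top0')['d']['img'][160:220,270:335].astype(float);m=(im.min(2)>150).astype(np.uint8)
c=max(cv2.findContours(m,0,2)[0],key=cv2.contourArea);(x,y),r=cv2.minEnclosingCircle(c);print('dish',x+270,y+160,r,at('top0',x+270,y+160,.026))
o=ctrl.get_obs();T=R.from_rotvec(o['tool_rot']).as_matrix()
g=np.r_[(tip[:2]-.141*d+tail[:2]+.043*d+col[:2]-.031*d)/3,.20]
print('shift cm',T.T@(g-o['tool_pos'])*100)
ty=T@[0,1,0];sy=-np.array([-d[1],d[0]]) # choose +x side
print('turn about tool z deg', -np.degrees(np.arctan2(ty[0]*sy[1]-ty[1]*sy[0],ty[:2]@sy)))
E
```

```text
stick [ 0.4303 -0.105   0.055 ] [ 0.4426 -0.2154  0.055 ] [ 0.4502 -0.2872  0.057 ] 0.18328352353662347 [-0.10857495  0.99408827]
grip from tip [ 0.44560907 -0.24516645] from tail [ 0.44553128 -0.2444542 ] from collar [ 0.44596582 -0.24621674]
mouth tri [0.6319026  0.10776725 0.11407878] [0.63176418 0.10782075 0.11406645] top [0.6315 0.1075 0.117 ]
[[239.9 253. ]] side tip seen 241.5 254.5
dish 301.58399963378906 190.92799949645996 25.1120548248291 [ 0.6326 -0.0613  0.026 ]
shift cm [-50.54472158 -68.2975591    5.03340858]
turn about tool z deg 61.54642893645873
```

Request:
servo_tool --increments '[[[8.54,-50.5,-68.3,5,61.5],[8.54,-50.5,-68.3,5,61.5],[8.54,-50.5,-68.3,5,61.5],[8.54,-50.5,-68.3,5,61.5],[8.54,-50.5,-68.3,5,61.5]]]'

```text
t: 0.65
tool_pos: [0.2977, 0.3348, 0.2351]
tool_rot: [1.699, 2.642, -0.001]
contact_force: [0.7, -0.0, -0.0]
opening: 0.0855
grip_force: 0.0
```

```bash
cat > m.py <<'E'
from h import *
import sys
# m.py x y z dirx diry : shift (cm) and turn so that TCP at x,y,z and tool y = dir rotated -90
def go(x,y,z,dx=None,dy=None):
    o=ctrl.get_obs();T=R.from_rotvec(o['tool_rot']).as_matrix()
    r=(T.T@(np.array([x,y,z])-o['tool_pos'])*100).round(2);ty=T@[0,1,0];t=0
    if dx is not None:
        sy=np.array([dy,-dx]);t=-np.degrees(np.arctan2(ty[0]*sy[1]-ty[1]*sy[0],ty[:2]@sy))
    print('t',round(o['t'],2),'pos',np.round(o['tool_pos'],4),'shift',r,'turn',round(float(t),2),'F',np.round(o['contact_force'],1),'op',round(o['opening'],4),'g',o['grip_force'],'Tx',T[:,0].round(4),'zdev',T[:2,2].round(4))
if __name__=='__main__': go(*map(float,sys.argv[1:]))
E
python3 m.py .4457 -.2453 .2 -.1086 .9941
```

```text
t 0.65 pos [0.2977 0.3348 0.2351] shift [-58.93 -10.59   3.53] turn 18.27 F [ 0.7 -0.  -0. ] op 0.0855 g 0.0 Tx [-4.148e-01  9.099e-01 -3.000e-04] zdev [-0.0001 -0.0004]
```

Request:
servo_tool --increments '[[[8.54,-58.9,-10.6,3.5,18],[8.54,-58.9,-10.6,3.5,18],[8.54,-58.9,-10.6,3.5,18],[8.54,-58.9,-10.6,3.5,18],[8.54,-58.9,-10.6,3.5,18]]]'

```text
t: 1.15
tool_pos: [0.3606, 0.0934, 0.2209]
tool_rot: [2.084, 2.349, 0.001]
contact_force: [2.2, -0.4, -0.1]
opening: 0.0854
grip_force: 0.0
```

```bash
python3 m.py .4457 -.2453 .2 -.1086 .9941
```

```text
t 1.15 pos [0.3606 0.0934 0.2209] shift [-34.64   4.41   2.1 ] turn 0.61 F [ 2.2 -0.4 -0.1] op 0.0854 g 0.0 Tx [-1.191e-01  9.929e-01 -1.000e-04] zdev [0.0012 0.0001]
```

Request:
servo_tool --increments '[[[8.54,-34.6,4.4,2.1,0.5],[8.54,-34.6,4.4,2.1,0.5],[8.54,-34.6,4.4,2.1,0.5],[8.54,-34.6,4.4,2.1,0.5],[8.54,-34.6,4.4,2.1,0.5]]]'

```text
t: 1.65
tool_pos: [0.4212, -0.1491, 0.2058]
tool_rot: [2.097, 2.339, 0.001]
contact_force: [0.8, 0.9, -0.1]
opening: 0.0855
grip_force: 0.0
```

```bash
python3 m.py .4457 -.2453 .2 -.1086 .9941
```

```text
t 1.65 pos [ 0.4212 -0.1491  0.2058] shift [-9.83  1.39  0.58] turn 0.02 F [ 0.8  0.9 -0.1] op 0.0855 g 0.0 Tx [-0.109  0.994 -0.   ] zdev [0.0005 0.    ]
```

Request:
servo_tool --increments '[[[8.54,-5,0.7,2,0],[8.54,-9.2,1.4,4,0],[8.54,-9.2,1.4,5,0],[8.54,-9.2,1.4,5,0],[8.54,-9.2,1.4,5,0]]]'

```text
t: 2.15
tool_pos: [0.4451, -0.2359, 0.1559]
tool_rot: [-2.095, -2.34, -0.0]
contact_force: [-0.2, 0.2, 1.1]
opening: 0.0856
grip_force: 0.0
```

```bash
python3 m.py .4457 -.2453 .055 -.1086 .9941; python3 -c "
from h import *
grab('wrist','w1')"
```

```text
t 2.15 pos [ 0.4451 -0.2359  0.1559] shift [-0.95 -0.04 10.09] turn 0.11 F [-0.2  0.2  1.1] op 0.0856 g 0.0 Tx [-1.105e-01  9.939e-01  8.000e-04] zdev [-0.0005  0.0007]
```

View pics/w1.png

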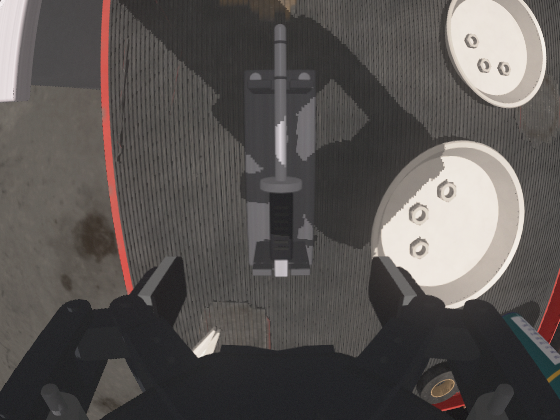

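Wrist view: tip (280,27), collar (281,186) and tail (280,270). The stick is lined up between the fingers.

```bash
python3 - <<'E'
from h import *
for n,u,v,z in(('tip',280,27,.055),('colfront',281,182,.055),('tailend',280.5,276,.06),('dish',495,53,.026)):print(n,at('w1',u,v,z))
E
```

```text
tip [ 0.4324 -0.1036  0.055 ]
colfront [ 0.4452 -0.2126  0.055 ]
tailend [ 0.453  -0.2841  0.06  ]
dish [ 0.6255 -0.0741  0.026 ]
```

Request:
servo_tool --increments '[[[8.54,-0.8,0.1,3,0.2],[8.54,-0.8,0.1,6,0.2],[8.54,-0.8,0.1,8.5,0.2],[8.54,-0.8,0.1,10.1,0.2],[8.54,-0.8,0.1,10.1,0.2]]]'

```text
t: 2.7
tool_pos: [0.4462, -0.2426, 0.0537]
tool_rot: [-2.096, -2.336, 0.0]
contact_force: [-0.8, -0.0, -0.0]
opening: 0.0853
grip_force: 0.0
```

Request:
servo_tool --increments '[[[1.2,0,0,0,0],[1.2,0,0,0,0],[1.2,0,0,0,0],[1.2,0,0,0,0],[1.2,0,0,0,0]]]' --newtons 25

```text
t: 3.2
tool_pos: [0.4477, -0.2449, 0.0558]
tool_rot: [2.099, 2.336, 0.0]
contact_force: [-0.4, 0.7, 3.4]
opening: 0.0158
grip_force: 30.3
```

Request:
servo_tool --increments '[[[1.2,0,0,0,0],[1.2,0,0,0,0]]]'

```text
t: 3.4
tool_pos: [0.4477, -0.2449, 0.0557]
tool_rot: [2.099, 2.336, 0.0]
contact_force: [-1.0, 0.7, 5.7]
opening: 0.0157
grip_force: 30.4
```

```bash
python3 m.py .4468 -.244 .055 -.1086 .9941; python3 -c "
from h import *
grab('wrist','w2')"
```

```text
t 3.4 pos [ 0.4477 -0.2449  0.0557] shift [ 0.1  -0.08  0.07] turn -0.13 F [-1.   0.7  5.7] op 0.0157 g 30.393387973308563 Tx [-1.063e-01  9.943e-01 -5.000e-04] zdev [ 0.0007 -0.0004]
```

View pics/w2.png

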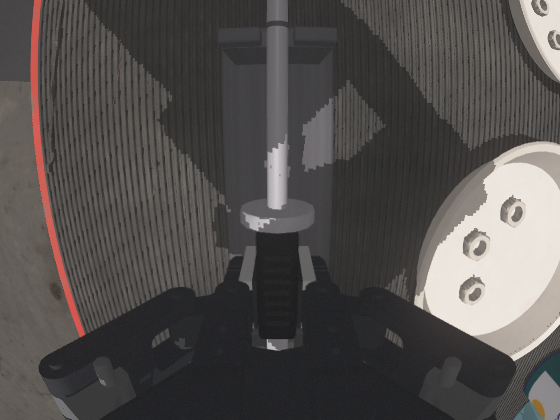

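Request:
servo_tool --increments '[[[1.2,0,0,-0.5,0],[1.2,0,0,-1.5,0],[1.2,0,0,-4,0],[1.2,0,0,-7,0],[1.2,0,0,-9,0]]]'

```text
t: 3.95
tool_pos: [0.4474, -0.245, 0.1473]
tool_rot: [2.099, 2.335, -0.001]
contact_force: [-0.1, -0.9, -1.4]
opening: 0.0159
grip_force: 29.5
```

```bash
python3 - <<'E'
from h import *
c=at('w2',278,207,.059);o=load('w2')['o'];T=R.from_rotvec(o['tool_rot']).as_matrix();print('collar front in tool',T.T@(c-o['tool_pos']))
print(at('w2',279,24,.059)-o['tool_pos'])
d=load('w2')['d'];print(d['mount'],d['fx'],d['cx'],d['cy'])
grab('wrist','w3');grab('side','s3')
s=load('s3')['d']['img'];w=cv2.imread('pics/w3.png');s=cv2.imread('pics/s3.png')
cv2.imwrite('pics/d.png',np.hstack([cv2.resize(s[180:330,180:330],(400,400)),cv2.resize(w[:300,130:430],(400,400))]))
E
python3 m.py .6315 .105 .1785 -.243 .970
```

```text
collar front in tool [ 0.0350947   0.00017753 -0.00326825]
[-0.01055685  0.1046161   0.00325052]
[[-9.01481326e-04 -9.61072694e-01 -2.76294162e-01  7.04621222e-02]
 [ 9.99999453e-01 -1.01302904e-03  2.61003395e-04 -2.54679239e-04]
 [-5.30737245e-04 -2.76293775e-01  9.61073082e-01 -1.24601989e-01]
 [ 0.00000000e+00  0.00000000e+00  0.00000000e+00  1.00000000e+00]] 325.19226210127806 276.9105363183549 205.71271382756765
t 4.05 pos [ 0.4489 -0.2461  0.149 ] shift [32.95 21.9  -3.01] turn -7.96 F [ 0.7  0.5 -0.7] op 0.0154 g 29.612451195716858 Tx [-0.1064  0.9943 -0.0051] zdev [ 0.0053 -0.0045]
```

View pics/d.png

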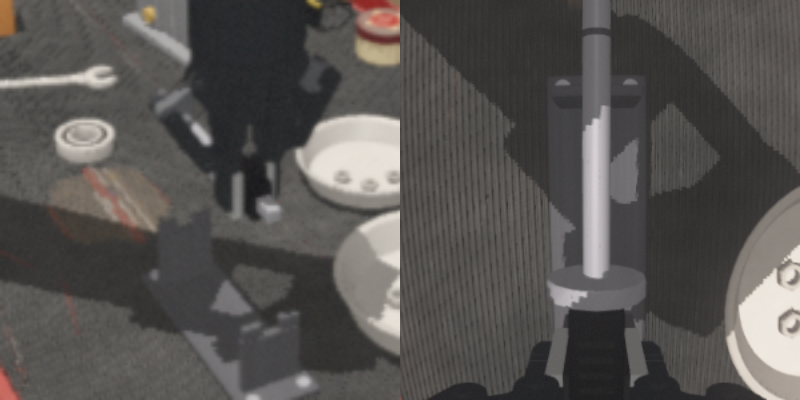

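Grasp looks level: collar at about (278,215) and the rear ring at (278,23), both unchanged by the lift. Next I'll approach the tube.

```bash
python3 m.py .676 -.063 .15 -.255 .967; python3 -c "
from h import *
b=at('top0',205,195,.076);m=at('top0',230.6,186.4,.117);print(b,m,(b-m)[:2]/np.hypot(*(b-m)[:2]),np.hypot(*(b-m)[:2]))"
```

```text
t 4.05 pos [ 0.4489 -0.2461  0.149 ] shift [15.79 24.53 -0.06] turn -8.67 F [ 0.7  0.5 -0.7] op 0.0154 g 29.612451195716858 Tx [-0.1064  0.9943 -0.0051] zdev [ 0.0053 -0.0045]
[0.6159 0.1719 0.076 ] [0.6315 0.1075 0.117 ] [-0.23542725  0.97189197] 0.06626250825315926
```

Request:
servo_tool --increments '[[[1.2,2,3,0,-2],[1.2,5,7.5,0,-4],[1.2,8,12,0,-6],[1.2,11,17,0,-8.2],[1.2,14,21.5,0,-8.2]]]'

```text
t: 4.55
tool_pos: [0.6306, -0.094, 0.143]
tool_rot: [-1.925, -2.479, 0.003]
contact_force: [-0.5, -0.5, 0.0]
opening: 0.0159
grip_force: 29.5
```

Request:
servo_tool --increments '[[[1.2,1.5,3,0,0],[1.2,1.5,3,0,0],[1.2,1.5,3,0,0]]]'

```text
t: 4.85
tool_pos: [0.6547, -0.073, 0.1429]
tool_rot: [-1.924, -2.48, 0.003]
contact_force: [0.8, -1.0, -2.0]
opening: 0.0158
grip_force: 29.6
```

```bash
python3 m.py .674 -.062 .118 -.247 .969; python3 -c "
from h import *
grab('wrist','w4');grab('top','t4');grab('side','s4')
t=cv2.imread('pics/t4.png')[120:220,180:330];w=cv2.imread('pics/w4.png');s=cv2.imread('pics/s4.png')[130:230,220:370]
cv2.imwrite('pics/e.png',np.hstack([np.vstack([cv2.resize(t,(390,260)),cv2.resize(s,(390,260))]),cv2.resize(w[0:370,140:440],(410,520))]))
"
```

```text
t 4.85 pos [ 0.6547 -0.073   0.1429] shift [0.58 2.15 2.49] turn 0.08 F [ 0.8 -1.  -2. ] op 0.0158 g 29.55434739589691 Tx [-0.2484  0.9686  0.001 ] zdev [-0.0035  0.0001]
```

View pics/e.png

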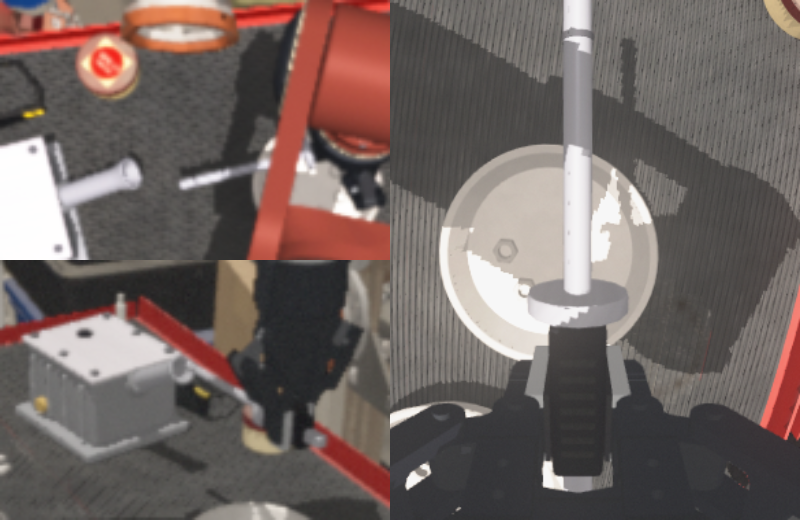

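The top crop shows the tip at (250,190.8) and the mouth at (230,186.5) in full-image pixels, with the rod roughly in line with the tube.

```bash
python3 - <<'E'
from h import *
o=load('t4')['o'];T=R.from_rotvec(o['tool_rot']).as_matrix();z=o['tool_pos'][2]
t=at('t4',250,190.8,z);print(t,T.T@(t-o['tool_pos']),z,T[:,0])
M=at('t4',230.3,186.4,.117);print(M, T.T@(M-t))
b=at('t4',180+262/2.6,120+162/2.6,z);print('rod dir',(t-b)[:2]/np.hypot(*(t-b)[:2]))
im=load('t4')['d']['img'][165:205,210:275];cv2.imwrite('pics/f.png',cv2.resize(im[:,:,::-1],None,fx=12,fy=12,interpolation=2))
E
python3 m.py .674 -.062 .118 -.247 .969
```

```text
[0.6186 0.0619 0.1433] [ 1.40222296e-01 -1.13737605e-03  7.88345300e-05] 0.14325270335064652 [-2.47311173e-01  9.68935714e-01  8.75046297e-04]
[0.6315 0.1082 0.117 ] [0.0416484  0.0240291  0.02626411]
rod dir [-0.27360333  0.96184262]
t 5.0 pos [ 0.6543 -0.0744  0.144 ] shift [0.72 2.22 2.6 ] turn -0.06 F [-0.6 -0.1 -0.5] op 0.0158 g 29.555439054965973 Tx [-2.460e-01  9.693e-01  5.000e-04] zdev [-0.0019  0.0001]
```

View pics/f.png

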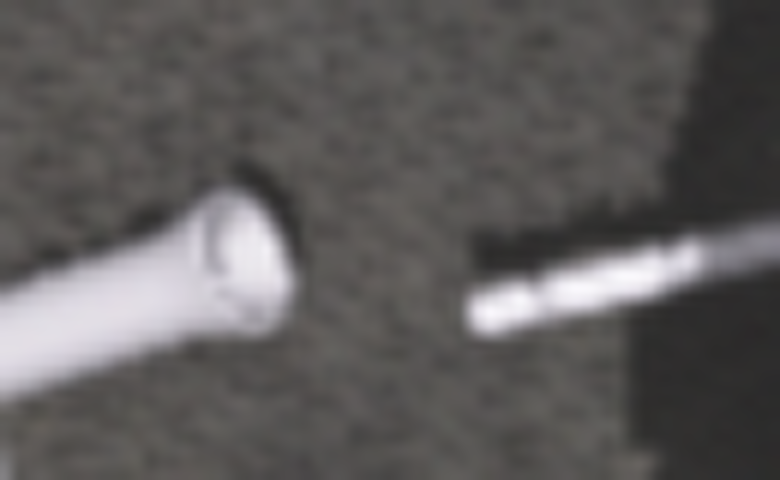

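Request:
servo_tool --increments '[[[1.2,0.3,1.2,1.0,0],[1.2,1.0,2.3,2.0,0],[1.2,2.0,2.3,2.5,0],[1.2,2.8,2.3,2.5,0],[1.2,2.8,2.3,2.5,0]]]'

```text
t: 5.5
tool_pos: [0.6701, -0.0395, 0.1196]
tool_rot: [-1.925, -2.481, 0.001]
contact_force: [0.5, 0.4, -0.8]
opening: 0.0157
grip_force: 29.5
```

```bash
python3 m.py .674 -.062 .118 -.247 .969; python3 -c "
from h import *
grab('top','t5');grab('side','s5')
t=cv2.imread('pics/t5.png')[165:205,205:265];s=cv2.imread('pics/s5.png')[150:200,260:335]
cv2.imwrite('pics/g.png',np.vstack([cv2.resize(t,(450,300),interpolation=2),cv2.resize(s,(450,300),interpolation=2)]))
"
```

```text
t 5.5 pos [ 0.6701 -0.0395  0.1196] shift [-2.27 -0.18  0.16] turn 0.08 F [ 0.5  0.4 -0.8] op 0.0157 g 29.54844743013382 Tx [-2.483e-01  9.687e-01  7.000e-04] zdev [-0.0012  0.0004]
```

View pics/g.png

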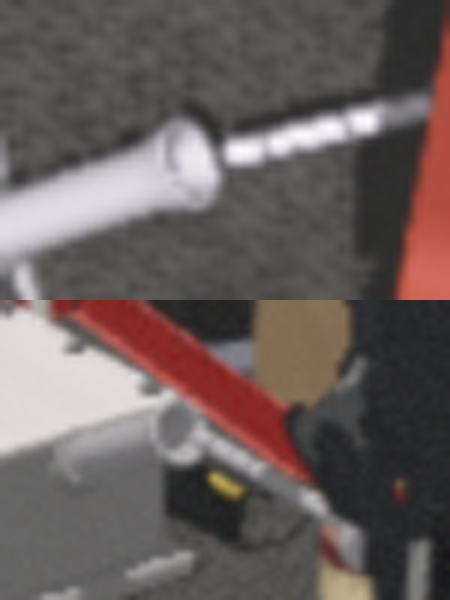

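Top crop: tip (226,152) and rim centre (191,165). The tip is about 10 mm short and about 1 mm to one side. Side crop: the tip is level with the rim. I'll enter the flare now.

Request:
servo_tool --increments '[[[1.2,0.5,-0.1,0,0],[1.2,1.0,-0.1,0,0],[1.2,1.4,-0.1,0,0],[1.2,1.8,-0.1,0,0],[1.2,1.9,-0.1,0,0]]]' --newtons 20

```text
t: 6.1
tool_pos: [0.6652, -0.0221, 0.12]
tool_rot: [-1.927, -2.481, -0.0]
contact_force: [0.8, -0.8, -0.5]
opening: 0.0154
grip_force: 29.5
```

```bash
python3 m.py .674 -.062 .118 -.247 .969
```

```text
t 6.1 pos [ 0.6652 -0.0221  0.12  ] shift [-4.09 -0.13  0.2 ] turn 0.04 F [ 0.8 -0.8 -0.5] op 0.0154 g 29.548388421535492 Tx [-0.2476  0.9689  0.    ] zdev [-0.  0.]
```

Request:
servo_tool --increments '[[[1.2,0.1,0,-0.5,0],[1.2,0.1,0,-1.0,0],[1.2,0.2,0,-1.4,0],[1.2,0.3,0,-1.8,0],[1.2,0.35,0,-2.2,0]]]' --newtons 20

```text
t: 6.6
tool_pos: [0.6646, -0.0202, 0.1426]
tool_rot: [1.927, 2.479, -0.002]
contact_force: [0.5, -5.2, -2.2]
opening: 0.016
grip_force: 29.2
```

```bash
python3 m.py .674 -.062 .118 -.247 .969; python3 -c "
from h import *
grab('top','t6');grab('side','s6')
t=cv2.imread('pics/t6.png')[165:205,205:265];s=cv2.imread('pics/s6.png')[150:200,260:335]
cv2.imwrite('pics/h.png',np.vstack([cv2.resize(t,(450,300),interpolation=2),cv2.resize(s,(450,300),interpolation=2)]))
"
```

```text
t 6.6 pos [ 0.6646 -0.0202  0.1426] shift [-4.28 -0.12  2.47] turn -0.0 F [ 0.5 -5.2 -2.2] op 0.016 g 29.190866947174072 Tx [-0.2469  0.969  -0.0019] zdev [ 0.0006 -0.0018]
```

Request:
servo_tool --increments '[[[1.2,0.1,0,-0.5,0],[1.2,0.2,0,-1.0,0],[1.2,0.3,0,-1.4,0],[1.2,0.5,0,-1.8,0],[1.2,0.7,0,-2.2,0]]]'

```text
t: 7.2
tool_pos: [0.663, -0.0129, 0.1646]
tool_rot: [1.927, 2.479, -0.0]
contact_force: [1.0, -4.7, -2.6]
opening: 0.0157
grip_force: 29.4
```

```bash
python3 m.py .674 -.062 .118 -.247 .969
```

```text
t 7.2 pos [ 0.663  -0.0129  0.1646] shift [-5.03 -0.16  4.67] turn -0.01 F [ 1.  -4.7 -2.6] op 0.0157 g 29.385211765766144 Tx [-0.2468  0.9691 -0.0012] zdev [ 0.0011 -0.001 ]
```

Request:
servo_tool --increments '[[[1.2,0.2,0,-0.4,0],[1.2,0.4,0,-0.8,0],[1.2,0.6,0,-1.2,0],[1.2,0.9,0,-1.6,0],[1.2,1.2,0,-2.0,0]]]'

```text
t: 7.7
tool_pos: [0.6598, -0.0005, 0.1845]
tool_rot: [1.927, 2.481, 0.001]
contact_force: [0.8, -4.0, -1.4]
opening: 0.0156
grip_force: 29.8
```

```bash
python3 m.py .674 -.062 .118 -.247 .969; python3 -c "
from h import *
grab('top','t7');grab('side','s7');grab('wrist','w7')
t=cv2.imread('pics/t7.png')[155:205,205:280];s=cv2.imread('pics/s7.png')[130:205,260:360];w=cv2.imread('pics/w7.png')
cv2.imwrite('pics/i.png',np.hstack([np.vstack([cv2.resize(t,(400,260),interpolation=2),cv2.resize(s,(400,300),interpolation=2)]),cv2.resize(w[0:420,130:430],(400,560))]))
"
```

```text
t 7.7 pos [ 6.598e-01 -5.000e-04  1.845e-01] shift [-6.31 -0.14  6.65] turn 0.0 F [ 0.8 -4.  -1.4] op 0.0156 g 29.832154512405396 Tx [-0.2471  0.969   0.    ] zdev [0.0004 0.0001]
```

View pics/i.png

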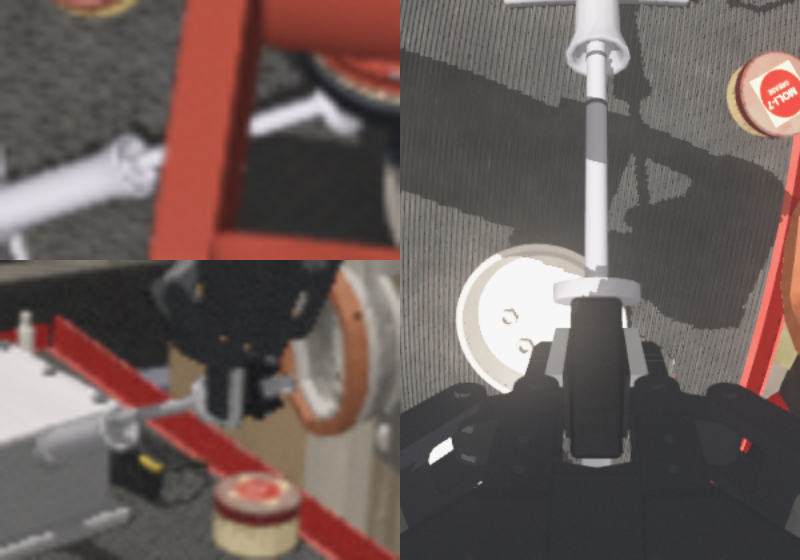

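The stick is now tilted about 30° in the pads. Its tip is inside the flare and the rod is collinear with the tube (wrist view: rod and tube both at column 597). Pushing along the axis.

Request:
servo_tool --increments '[[[1.2,0.4,0,0.3,0],[1.2,0.9,0,0.6,0],[1.2,1.4,0,0.9,0],[1.2,1.9,0,1.2,0],[1.2,2.4,0,1.5,0]]]'

```text
t: 8.35
tool_pos: [0.6534, 0.0231, 0.1683]
tool_rot: [-1.927, -2.48, 0.001]
contact_force: [-0.2, -1.8, -2.0]
opening: 0.0157
grip_force: 29.8
```

```bash
python3 m.py .638 .078 .1335 -.247 .969
```

```text
t 8.35 pos [0.6534 0.0231 0.1683] shift [ 5.7  -0.13  3.48] turn 0.02 F [-0.2 -1.8 -2. ] op 0.0157 g 29.80505257844925 Tx [-2.474e-01  9.689e-01  5.000e-04] zdev [-0.001   0.0003]
```

Request:
servo_tool --increments '[[[1.2,0.5,0,0.3,0],[1.2,1.0,0,0.6,0],[1.2,1.5,-0.05,0.9,0],[1.2,2.0,-0.05,1.2,0],[1.2,2.5,-0.05,1.5,0]]]'

```text
t: 8.85
tool_pos: [0.647, 0.0471, 0.1538]
tool_rot: [-1.927, -2.481, -0.0]
contact_force: [-0.0, -0.5, -2.0]
opening: 0.0156
grip_force: 29.8
```

```bash
python3 m.py .638 .078 .1335 -.247 .969
```

```text
t 8.85 pos [0.647  0.0471 0.1538] shift [ 3.22 -0.11  2.03] turn 0.01 F [-0.  -0.5 -2. ] op 0.0156 g 29.798970222473145 Tx [-2.472e-01  9.690e-01  4.000e-04] zdev [-0.      0.0004]
```

Request:
servo_tool --increments '[[[1.2,0.5,0,0.35,0],[1.2,1.0,-0.05,0.65,0],[1.2,1.5,-0.05,0.95,0],[1.2,1.9,-0.05,1.2,0],[1.2,2.2,-0.05,1.4,0]]]'

```text
t: 9.35
tool_pos: [0.6411, 0.0683, 0.1398]
tool_rot: [-1.927, -2.481, -0.0]
contact_force: [-0.6, -0.3, -0.7]
opening: 0.0154
grip_force: 29.9
```

```bash
python3 m.py .638 .078 .1335 -.247 .969
```

```text
t 9.35 pos [0.6411 0.0683 0.1398] shift [ 1.01 -0.06  0.63] turn 0.02 F [-0.6 -0.3 -0.7] op 0.0154 g 29.861868917942047 Tx [-2.474e-01  9.689e-01  3.000e-04] zdev [-0.0001  0.0003]
```

Now small steps until the collar stops.

Request:
servo_tool --increments '[[[1.2,0.2,0,0.1,0],[1.2,0.4,0,0.2,0],[1.2,0.6,0,0.35,0]]]'

```text
t: 9.65
tool_pos: [0.6399, 0.0736, 0.1366]
tool_rot: [1.927, 2.48, 0.0]
contact_force: [0.8, 0.4, -0.9]
opening: 0.0152
grip_force: 29.9
```

Request:
servo_tool --increments '[[[1.2,0.1,0,0.05,0],[1.2,0.2,0,0.1,0]]]'

```text
t: 9.85
tool_pos: [0.6393, 0.0755, 0.1355]
tool_rot: [1.928, 2.481, 0.0]
contact_force: [0.5, 0.3, -0.7]
opening: 0.0159
grip_force: 29.9
```

Request:
servo_tool --increments '[[[1.2,0.1,0,0.05,0],[1.2,0.2,0,0.1,0]]]'

```text
t: 10.05
tool_pos: [0.6388, 0.0775, 0.1345]
tool_rot: [1.928, 2.481, 0.0]
contact_force: [-0.1, -0.3, -1.6]
opening: 0.0159
grip_force: 29.9
```

```bash
python3 m.py .638 .078 .1335 -.247 .969
```

```text
t 10.05 pos [0.6388 0.0775 0.1345] shift [ 0.07 -0.06  0.1 ] turn 0.0 F [-0.1 -0.3 -1.6] op 0.0159 g 29.862317740917206 Tx [-0.2471  0.969  -0.    ] zdev [ 0.0001 -0.    ]
```

Request:
servo_tool --increments '[[[1.2,0.1,0,0.05,0],[1.2,0.2,0,0.1,0]]]'

```text
t: 10.25
tool_pos: [0.6382, 0.0794, 0.1335]
tool_rot: [-1.928, -2.481, -0.0]
contact_force: [1.0, -0.5, -0.3]
opening: 0.0156
grip_force: 29.9
```

Request:
servo_tool --increments '[[[1.2,0.1,0,0.05,0],[1.2,0.2,0,0.1,0]]]'

```text
t: 10.45
tool_pos: [0.6377, 0.0814, 0.1325]
tool_rot: [1.927, 2.481, 0.0]
contact_force: [0.3, -0.4, -1.1]
opening: 0.0154
grip_force: 29.9
```

Request:
servo_tool --increments '[[[1.2,0.1,0,0.05,0],[1.2,0.15,0,0.1,0]]]'

```text
t: 10.65
tool_pos: [0.6376, 0.0824, 0.132]
tool_rot: [1.927, 2.48, -0.001]
contact_force: [-0.7, -3.6, 1.7]
opening: 0.0157
grip_force: 30.3
```

Request:
servo_tool --increments '[[[1.2,0.1,0,0.05,0],[1.2,0.15,0,0.1,0]]]'

```text
t: 10.85
tool_pos: [0.6376, 0.0825, 0.1319]
tool_rot: [1.925, 2.478, -0.004]
contact_force: [-2.6, -8.1, 7.0]
opening: 0.0157
grip_force: 30.9
```

```bash
python3 - <<'E'
from h import *
grab('wrist','w9')
w=cv2.imread('pics/w9.png');print(w[150:300:4,278].tolist())
E
```

```text
[[181, 177, 181], [177, 174, 179], [178, 174, 178], [179, 175, 179], [179, 174, 179], [179, 175, 179], [178, 175, 180], [174, 170, 175], [169, 166, 171], [166, 162, 167], [167, 164, 168], [168, 165, 169], [165, 163, 167], [170, 166, 170], [114, 112, 114], [183, 179, 183], [148, 147, 150], [114, 112, 115], [82, 81, 82], [40, 40, 39], [40, 40, 40], [45, 42, 42], [44, 41, 42], [42, 40, 41], [39, 39, 39], [42, 40, 42], [41, 39, 39], [38, 39, 41], [38, 34, 36], [40, 36, 38], [38, 37, 39], [39, 38, 39], [38, 36, 36], [38, 37, 40], [39, 37, 39], [39, 36, 37], [41, 41, 41], [35, 36, 37]]
```

The collar has stopped on the rim: the force rose to about 11 N along the axis with no further travel. Drawing it out.

Request:
servo_tool --increments '[[[1.2,-0.3,0,-0.15,0],[1.2,-0.8,0,-0.45,0],[1.2,-1.4,0,-0.8,0],[1.2,-2.1,0,-1.2,0],[1.2,-2.8,0,-1.6,0]]]' --newtons 25

```text
t: 11.4
tool_pos: [0.6441, 0.0565, 0.1468]
tool_rot: [-1.928, -2.481, -0.0]
contact_force: [0.3, 0.2, -1.0]
opening: 0.0155
grip_force: 29.9
```

Request:
servo_tool --increments '[[[1.2,-0.7,0,-0.4,0],[1.2,-1.4,0,-0.8,0],[1.2,-2.1,0,-1.2,0],[1.2,-2.8,0,-1.6,0],[1.2,-3.5,0,-2.0,0]]]'

```text
t: 11.9
tool_pos: [0.6527, 0.0226, 0.1668]
tool_rot: [-1.928, -2.481, 0.0]
contact_force: [0.5, -0.2, -1.0]
opening: 0.0151
grip_force: 29.9
```

Request:
servo_tool --increments '[[[1.2,-0.7,0,-0.4,0],[1.2,-1.4,0,-0.8,0],[1.2,-2.1,0,-1.2,0],[1.2,-2.8,0,-1.6,0],[1.2,-3.5,0,-2.0,0]]]'

```text
t: 12.4
tool_pos: [0.6614, -0.0113, 0.1868]
tool_rot: [-1.927, -2.481, 0.0]
contact_force: [0.1, -0.2, -1.7]
opening: 0.0157
grip_force: 29.9
```

Request:
servo_tool --increments '[[[1.2,-0.7,0,-0.4,0],[1.2,-1.4,0,-0.8,0],[1.2,-2.1,0,-1.2,0],[1.2,-2.8,0,-1.6,0],[1.2,-3.5,0,-2.0,0]]]'

```text
t: 12.9
tool_pos: [0.67, -0.0452, 0.2068]
tool_rot: [-1.928, -2.481, 0.0]
contact_force: [-0.1, -0.6, -1.1]
opening: 0.0156
grip_force: 29.9
```

```bash
cat > pose.py <<'E'
from h import *
import sys
# project rod model at tilt th into wrist view and print predicted vs. seen: collar->tip brightness along column
f=sys.argv[1];grab('wrist',f)
E
python3 m.py .4477 -.2449 .13 -.1063 .9943; python3 - <<'E'
from h import *
grab('side','s10');grab('top','t10');grab('wrist','w10')
o=load('s10')['o'];T=R.from_rotvec(o['tool_rot']).as_matrix()
for th in(0,15,30,40):
    a=T@[np.cos(np.radians(th)),0,np.sin(np.radians(th))]
    P=[o['tool_pos']+a*(.033),o['tool_pos']+a*.143]
    print(th,proj('s10',P).tolist(),proj('w10',P).tolist())
E
```

```text
t 12.9 pos [ 0.67   -0.0452  0.2068] shift [-13.85 -26.48   7.68] turn 8.2 F [-0.1 -0.6 -1.1] op 0.0156 g 29.867540895938873 Tx [-0.2471  0.969   0.    ] zdev [-0. -0.]
0 [[324.3, 154.1], [294.3, 139.0]] [[276.4, 207.9], [275.9, -57.2]]
15 [[324.4, 157.8], [295.1, 154.0]] [[276.4, 204.8], [276.0, -14.9]]
30 [[325.2, 161.5], [298.4, 169.1]] [[276.4, 206.9], [276.1, 27.5]]
40 [[326.0, 163.9], [301.8, 178.8]] [[276.4, 210.8], [276.1, 55.8]]
```

Out cleanly. Next I'll use the fixed rest's notches to level the stick in the grip, then lift it again.

Request:
servo_tool --increments '[[[1.2,-1.5,-3,0,2],[1.2,-3.5,-6.8,0,4],[1.2,-5.5,-10.6,0,6],[1.2,-7.5,-14.4,0,8.2],[1.2,-9.5,-18.2,0,8.2]]]'

```text
t: 13.55
tool_pos: [0.5156, -0.1821, 0.2063]
tool_rot: [-2.099, -2.337, 0.0]
contact_force: [0.1, -1.2, -0.4]
opening: 0.0158
grip_force: 29.9
```

```bash
python3 m.py .4477 -.2449 .13 -.1063 .9943
```

```text
t 13.55 pos [ 0.5156 -0.1821  0.2063] shift [-5.52 -7.42  7.63] turn 0.03 F [ 0.1 -1.2 -0.4] op 0.0158 g 29.87927734851837 Tx [-1.068e-01  9.943e-01  2.000e-04] zdev [-0.0002  0.0002]
```

Request:
servo_tool --increments '[[[1.2,-2,-2.7,0.5,0],[1.2,-4,-5.2,2,0],[1.2,-5.4,-7.1,4,0],[1.2,-5.4,-7.1,6,0],[1.2,-5.4,-7.1,6.5,0]]]'

```text
t: 14.05
tool_pos: [0.4503, -0.2421, 0.1388]
tool_rot: [-2.098, -2.332, 0.0]
contact_force: [-0.4, 0.4, -2.0]
opening: 0.0155
grip_force: 29.8
```

```bash
python3 m.py .4477 -.2449 .12 -.1063 .9943
```

```text
t 14.05 pos [ 0.4503 -0.2421  0.1388] shift [-0.26 -0.28  1.88] turn -0.06 F [-0.4  0.4 -2. ] op 0.0155 g 29.83370929956436 Tx [-0.1053  0.9944  0.0034] zdev [-0.0037  0.003 ]
```

Request:
servo_tool --increments '[[[1.2,0,0,0,0],[1.2,0,0,0.2,0]]]'

```text
t: 14.25
tool_pos: [0.4531, -0.243, 0.1407]
tool_rot: [2.097, 2.336, 0.0]
contact_force: [-0.5, 0.1, -1.7]
opening: 0.0157
grip_force: 29.8
```

```bash
python3 m.py .4477 -.2449 .12 -.1063 .9943
```

```text
t 14.25 pos [ 0.4531 -0.243   0.1407] shift [-0.13 -0.56  2.07] turn 0.06 F [-0.5  0.1 -1.7] op 0.0157 g 29.831205904483795 Tx [-0.1074  0.9942 -0.0013] zdev [ 0.0016 -0.0011]
```

Request:
servo_tool --increments '[[[1.2,-0.1,-0.3,0.5,0],[1.2,-0.1,-0.55,1.0,0],[1.2,-0.1,-0.55,1.5,0],[1.2,-0.1,-0.55,1.5,0]]]'

```text
t: 14.65
tool_pos: [0.4463, -0.2441, 0.1235]
tool_rot: [-2.099, -2.335, 0.0]
contact_force: [-0.1, -0.9, -1.8]
opening: 0.0154
grip_force: 29.8
```

```bash
python3 m.py .4477 -.2449 .0557 -.1063 .9943
```

```text
t 14.65 pos [ 0.4463 -0.2441  0.1235] shift [-0.1   0.14  6.78] turn 0.01 F [-0.1 -0.9 -1.8] op 0.0154 g 29.837948083877563 Tx [-0.1065  0.9943  0.0012] zdev [-0.0013  0.001 ]
```

Request:
servo_tool --increments '[[[1.2,0,0,0,0],[1.2,0,0,0,0],[1.2,0,0,0,0]]]'

```text
t: 14.95
tool_pos: [0.447, -0.2447, 0.1248]
tool_rot: [2.099, 2.336, 0.0]
contact_force: [0.2, 0.2, -0.5]
opening: 0.0153
grip_force: 29.8
```

```bash
python3 m.py .4477 -.2449 .0557 -.1063 .9943
```

```text
t 14.95 pos [ 0.447  -0.2447  0.1248] shift [-0.03  0.06  6.91] turn 0.01 F [ 0.2  0.2 -0.5] op 0.0153 g 29.837893545627594 Tx [-1.065e-01  9.943e-01 -4.000e-04] zdev [ 0.0005 -0.0004]
```

Good. Lowering slowly into the notches.

Request:
servo_tool --increments '[[[1.2,0,0.05,0.5,0],[1.2,0,0.05,1.0,0],[1.2,0,0.05,1.5,0],[1.2,0,0.05,2.0,0],[1.2,0,0.05,2.5,0]]]' --newtons 20

```text
t: 15.45
tool_pos: [0.4478, -0.2448, 0.0998]
tool_rot: [2.099, 2.336, 0.0]
contact_force: [0.1, -0.6, 4.0]
opening: 0.0159
grip_force: 30.0
```

```bash
python3 m.py .4477 -.2449 .0557 -.1063 .9943
```

```text
t 15.45 pos [ 0.4478 -0.2448  0.0998] shift [-0.   -0.01  4.41] turn -0.0 F [ 0.1 -0.6  4. ] op 0.0159 g 30.038872361183167 Tx [-1.063e-01  9.943e-01 -7.000e-04] zdev [ 0.001  -0.0006]
```

Request:
servo_tool --increments '[[[1.2,0,0,0.5,0],[1.2,0,0,1.0,0],[1.2,0,0,1.5,0],[1.2,0,0,2.0,0],[1.2,0,0,2.5,0]]]'

```text
t: 15.95
tool_pos: [0.4474, -0.2447, 0.0742]
tool_rot: [2.1, 2.336, -0.0]
contact_force: [0.6, -1.5, 3.6]
opening: 0.0156
grip_force: 29.4
```

Request:
servo_tool --increments '[[[1.2,0,0,0.4,0],[1.2,0,0,0.8,0],[1.2,0,0,1.1,0],[1.2,0,0,1.4,0],[1.2,0,0,1.6,0]]]'

```text
t: 16.45
tool_pos: [0.4473, -0.2446, 0.0583]
tool_rot: [2.1, 2.337, -0.0]
contact_force: [0.8, -2.5, 2.6]
opening: 0.0157
grip_force: 29.4
```

```bash
python3 m.py .4477 -.2449 .0557 -.1063 .9943
```

```text
t 16.45 pos [ 0.4473 -0.2446  0.0583] shift [-0.04  0.04  0.26] turn 0.0 F [ 0.8 -2.5  2.6] op 0.0157 g 29.439216256141663 Tx [-1.064e-01  9.943e-01 -2.000e-04] zdev [ 0.     -0.0002]
```

Request:
servo_tool --increments '[[[1.2,0,0,0.15,0],[1.2,0,0,0.3,0],[1.2,0,0,0.35,0]]]'

```text
t: 16.75
tool_pos: [0.4474, -0.2446, 0.0563]
tool_rot: [-2.099, -2.336, 0.001]
contact_force: [-4.8, 0.9, 14.6]
opening: 0.0157
grip_force: 31.0
```

```bash
python3 m.py .4477 -.2449 .0557 -.1063 .9943; python3 - <<'E'
from h import *
grab('wrist','w12')
def prof(f):
    g=cv2.cvtColor(load(f)['d']['img'],cv2.COLOR_RGB2GRAY).astype(int);return g[:,274:283].mean(1)
for f in('w2','w3','w12'):
    p=prof(f);print(f,p[0:50:2].astype(int).tolist(),'|',p[196:240:2].astype(int).tolist())
E
```

```text
t 16.75 pos [ 0.4474 -0.2446  0.0563] shift [-0.03  0.03  0.06] turn 0.02 F [-4.8  0.9 14.6] op 0.0157 g 30.998788475990295 Tx [-1.066e-01  9.943e-01  3.000e-04] zdev [-0.0009  0.0002]
w2 [108, 107, 108, 108, 108, 108, 108, 108, 108, 108, 92, 63, 64, 107, 108, 109, 109, 109, 109, 109, 108, 109, 109, 109, 108] | [191, 190, 190, 190, 190, 179, 178, 96, 92, 93, 92, 111, 113, 107, 107, 108, 107, 107, 106, 40, 38, 38]
w3 [108, 107, 108, 108, 108, 108, 108, 108, 108, 108, 93, 64, 64, 107, 109, 109, 109, 109, 109, 109, 109, 109, 109, 108, 109] | [190, 190, 190, 190, 187, 183, 147, 93, 92, 93, 92, 105, 109, 108, 107, 107, 107, 108, 106, 42, 37, 38]
w12 [107, 108, 108, 108, 108, 109, 108, 108, 108, 108, 108, 107, 108, 108, 102, 64, 63, 102, 109, 109, 109, 109, 109, 109, 109] | [190, 190, 190, 190, 189, 135, 132, 107, 107, 107, 100, 91, 91, 92, 92, 110, 107, 107, 107, 107, 107, 107]
```

Seated level in the notches (the ring and the collar both shifted by the same ~8 px, so it is axial slip of about 3 mm and not tilt). Lifting straight up.

Request:
servo_tool --increments '[[[1.2,0,0,-0.5,0],[1.2,0,0,-1.5,0],[1.2,0,0,-3,0],[1.2,0,0,-5,0],[1.2,0,0,-7,0]]]' --newtons 30

```text
t: 17.3
tool_pos: [0.4467, -0.2441, 0.126]
tool_rot: [-2.099, -2.336, 0.001]
contact_force: [0.5, 0.1, -1.8]
opening: 0.0157
grip_force: 29.9
```

```bash
python3 m.py .647 -.201 .127 -.1065 .9943; python3 - <<'E'
from h import *
from scipy.optimize import least_squares
grab('wrist','w13')
g=cv2.cvtColor(load('w13')['d']['img'],cv2.COLOR_RGB2GRAY).astype(int)[:,274:283].mean(1);print(g[0:50:2].astype(int).tolist(),'|',g[196:240:2].astype(int).tolist())
E
```

```text
t 17.3 pos [ 0.4467 -0.2441  0.126 ] shift [ 2.15 20.37 -0.13] turn -0.0 F [ 0.5  0.1 -1.8] op 0.0157 g 29.933021664619446 Tx [-1.065e-01  9.943e-01  8.000e-04] zdev [-0.0014  0.0006]
[108, 107, 108, 108, 108, 108, 108, 108, 108, 108, 109, 108, 109, 109, 109, 64, 63, 96, 108, 109, 109, 109, 108, 109, 109] | [190, 190, 190, 187, 188, 180, 140, 138, 112, 108, 97, 92, 92, 92, 92, 111, 108, 107, 107, 107, 108, 107]
```

Request:
servo_tool --increments '[[[1.2,0.4,3,0,0],[1.2,0.9,7,0,0],[1.2,1.3,11,0,0],[1.2,1.7,15,0,0],[1.2,2.1,18,0,0]]]'

```text
t: 17.85
tool_pos: [0.6257, -0.2037, 0.1249]
tool_rot: [-2.099, -2.337, 0.0]
contact_force: [-0.0, -0.6, -1.4]
opening: 0.0154
grip_force: 30.1
```

Request:
servo_tool --increments '[[[1.2,0,1.5,0,0],[1.2,0,2.2,0,0],[1.2,0,2.3,0,0],[1.2,0,2.3,0,0],[1.2,0,2.3,0,0]]]'

```text
t: 18.35
tool_pos: [0.646, -0.2022, 0.1249]
tool_rot: [-2.1, -2.335, 0.001]
contact_force: [-0.1, 0.6, -0.9]
opening: 0.0157
grip_force: 30.1
```

```bash
python3 m.py .647 -.201 .127 -.1065 .9943; python3 - <<'E'
from h import *
# tool-frame model: collar front top edge, ring on rod top
from scipy.optimize import brentq
o=load('w2')['o'];T=R.from_rotvec(o['tool_rot']).as_matrix()
v=lambda x,z:proj('w2',o['tool_pos']+T@[x,0,z])[0,1]
def vv(s,x,z,dz=0,sh=0,th=0):
    c,n=np.cos(th),np.sin(th);return proj('w2',o['tool_pos']+T@[c*(x-sh)-n*z,0,n*(x-sh)+c*z])[0,1]
xr=brentq(lambda x:vv(0,x,-.0035)-22.2,.07,.14);xc=brentq(lambda x:vv(0,x,-.0145)-217,.01,.06)
print('ring x',xr,'collar top x',xc)
for th in(-2,-1,0,1,2):
  for sh in(.002,.003,.004):
    t=np.radians(th);print('tipdown',th,sh,round(vv(0,xr,-.0035,sh=sh,th=t)-22.2,1),round(vv(0,xc,-.0145,sh=sh,th=t)-217,1))
grab('top','t14');grab('side','s14')
o=ctrl.get_obs();T=R.from_rotvec(o['tool_rot']).as_matrix();tip=o['tool_pos']+T[:,0]*.140
print('tip pred',tip,'px',proj('t14',tip),proj('t14',[.6326,-.0613,.026]))
t=cv2.imread('pics/t14.png')[140:240,230:380];s=cv2.imread('pics/s14.png')[150:300,250:400]
cv2.imwrite('pics/z.png',np.hstack([cv2.resize(t,(480,320),interpolation=2),cv2.resize(s,(320,320),interpolation=2)]))
E
```

```text
t 18.35 pos [ 0.646  -0.2022  0.1249] shift [ 0.11  0.12 -0.21] turn -0.04 F [-0.1  0.6 -0.9] op 0.0157 g 30.075493454933167 Tx [-1.058e-01  9.944e-01  2.000e-04] zdev [-0.0008  0.0001]
ring x 0.10586882844753315 collar top x 0.03462811220046414
tipdown -2 0.002 2.9 7.7
tipdown -2 0.003 5.5 10.4
tipdown -2 0.004 8.1 13.0
tipdown -1 0.002 3.9 6.5
tipdown -1 0.003 6.4 9.1
tipdown -1 0.004 9.0 11.7
tipdown 0 0.002 5.0 5.3
tipdown 0 0.003 7.5 7.9
tipdown 0 0.004 10.0 10.6
tipdown 1 0.002 6.1 4.1
tipdown 1 0.003 8.5 6.8
tipdown 1 0.004 11.0 9.4
tipdown 2 0.002 7.2 3.0
tipdown 2 0.003 9.6 5.7
tipdown 2 0.004 12.1 8.3
tip pred [ 0.63137642 -0.06306003  0.12508424] px [[305.5 186.4]] [[301.6 190.9]]
```

Request:
servo_tool --increments '[[[1.2,0.1,0.1,0,0],[1.2,0.1,0.1,0,0],[1.2,0.1,0.1,0,0],[1.2,0.1,0.1,0,0],[1.2,0.1,0.1,0,0]]]'

```text
t: 18.95
tool_pos: [0.6478, -0.2009, 0.125]
tool_rot: [-2.1, -2.337, 0.0]
contact_force: [-0.7, 0.4, 0.1]
opening: 0.0156
grip_force: 30.1
```

Request:
servo_tool --increments '[[[1.2,0,0,0,0],[1.2,0,0,0,0],[1.2,0,0,0,0],[1.2,0,0,0,0],[1.2,0,0,0,0]]]'

```text
t: 19.45
tool_pos: [0.6478, -0.2009, 0.125]
tool_rot: [2.1, 2.337, 0.0]
contact_force: [-0.8, -0.2, -1.4]
opening: 0.0155
grip_force: 30.1
```

```bash
python3 - <<'E'
from h import *
o=ctrl.get_obs();T=R.from_rotvec(o['tool_rot']).as_matrix();print(o['t'],o['tool_pos']+T[:,0]*.14,np.abs(o['dq']).max())
grab('wrist','w15')
g=cv2.cvtColor(load('w15')['d']['img'],cv2.COLOR_RGB2GRAY).astype(int)[:,274:283].mean(1);print(g[0:50:2].astype(int).tolist(),'|',g[196:240:2].astype(int).tolist())
# dish rim centre from the wrist picture
im=load('w15')['d']['img'];print('dish c px predicted',proj('w15',[.6326,-.0613,.026]))
ctrl.finish_job()
E
```

```text
19.45 [ 0.63291628 -0.06168784  0.12501876] 0.001896690488787405
[117, 117, 117, 117, 117, 117, 116, 117, 117, 117, 117, 116, 116, 116, 115, 79, 79, 102, 115, 114, 114, 114, 114, 113, 113] | [188, 188, 188, 180, 177, 177, 123, 122, 111, 108, 98, 94, 94, 94, 94, 112, 109, 109, 108, 109, 108, 108]
dish c px predicted [[276.6  16.1]]
the job is handed in; nothing more can be done
```

Job handed in at 19.5 s: the dipstick seated with its collar on the tube mouth at about 11 N and was drawn right out. I levelled it in the rest's notches, and it is now held still, within about 1° of level, its tip a calculated 125 mm above the small dish's centre (that final tip position was not checked in a picture).

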